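# Close up a row of cartons in the feed rail and swing the keeper shut

## Robot

A 6-joint arm with a two-finger parallel gripper is mounted at the origin on a cart in front of the work surface, level with it; the furniture and walls round the work are solid. World frame = base frame: x ahead of the robot, y to its left, z up, the work surface at z = 0. Lengths are in mm, angles in rad, forces in N, time in s.
With the tool pointing down it reaches from about 350 to 925 mm from the base axis. Payload 6.4 kg.
Tool frame: the origin (TCP) lies midway between the tips of the shut fingers; the grasp point (between the pads) lies 19 mm behind it; z points along the fingers, y is the line along which they close (so a half turn about z gives the same grasp; the last joint's range is limited). The gripper opens to 94 mm and grips with 3 to 60 N. Pads are 16 mm wide; open, the fingers measure 119 mm over their backs; the gripper's body (75 mm by 177 mm) begins 78 mm behind the grasp point.
Start: joints at [-1.275, 0.245, 1.558, -0, 1.339, -0.174], TCP at [294.266, -579.587, 205.455] pointing down, gripper open.
Joint ranges: [-3.13, 3.13], [-1.02, 2.26], [0.13, 2.54], [-0.95, 4.09], [0.21, 2.88], [-2.74, 2.74]. Speed limits (rad/s): [2.57, 2.57, 3.14, 3.14, 3.14, 3.14].

## Interface

Orientations are given as a unit quaternion [w, x, y, z].
In Python, from cell import get_state, get_image, finish_job gives the robot as it stands.
- The arm moves only by the tool send_rows, never from a script. Its arguments are lists of equal length, an entry for each row: "linear": the shift along the tool's x, y, z in units of 25 mm (1.0 is 25 mm), a list of three; "roll": the turn about the tool's z in units of 5 degrees (1.0 is 5 degrees). In form: {"linear": [[tx, ty, tz], ...], "roll": [roll, ...]}. A call has 1 to 10 rows; each row is the pose to reach, as a shift and turn from the pose commanded when the call began, along the tool's axes at that moment; what a row does not reach only later rows make up. A row lasts 1/8 s, in which the tool goes at most 62.5 mm and 10.7 degrees, less where a joint would pass 70% of its speed; a pose out of reach is approached as far as the arm can. A call with a gripper value outside its range is refused whole. "jaw" is the finger opening in mm, from 0 to 94, set as the call begins (left out, the last holds). The fingers move at their own pace and stop on an object; the grip force is fixed at half the most. Time passes only in rows, so rows that repeat a pose let the fingers close. It gives the time, the measured TCP pose, the force, the opening and the grip force at its end, in the units of the state.
- get_state(): the state, without advancing time (a new reading comes with each control period).
- get_image(name): name is "scene" or "top" or "wrist"; returns a dict with "frame" (480x640x3 uint8, red, green, blue), "camera_matrix" (3x3 intrinsics, pixels), "R" (3x3) and "t" (3): a world point X has camera coordinates R X + t. Camera axes: x right, y down, z forward; pixel columns grow to the right and rows downward; lengths in mm; the calibration is good to about 2 mm. A picture is of the moment at which its call begins. There is no depth.
- finish_job(): hands the job in; it is judged then, once.
The state is a dict: "time_s": time; "q": joint angles; "dq": joint speeds; "effort": joint torques, N m; "ee_pos": TCP position; "orientation": TCP orientation; "force": force on the tool from outside, world axes, zero at the start; "ft_torque": the same for the moment, N m; "width": finger opening in mm; "grip_force": force on a finger pad.
Only numpy, scipy, OpenCV 4.12 (cv2) and the standard library are available. Lean on these libraries where they do the work, as an engineer would, in place of code of your own. Each camera call takes 0.05 s, during which the arm holds its last target. There are 200 camera calls.

## Task

Three part cartons stand in a touching row in the metal feed rail: with the fingertips push on the rearmost carton only, so that the whole row slides along the rail as one train until the front carton is home against the end stop. Then push the swing bar at the side of the rail fully across behind the row, so that the cartons stay in. Pick nothing up, and leave the other things on the bench where they are.

Things in the scene. Friction and masses are not known exactly. Their poses are not given: they have to be found in the camera images.
- rail: Plain grey steel feed rail fixed to the bench, 330 mm long, 82 mm wide. Origin: centre of its underside, on the bench top; +x runs along the rail toward the end stop, z up. Channel 74 mm wide, floor 3 mm high, side walls 10 mm high, 4 mm thick. Open at x = -165 mm, with short flared lips to x = -191 mm. With the row home the carton origins lie at x = 130, 80 and 30 mm, its back at x = 5 mm
- stop_face (a point): Middle of the end stop's face, 15 mm above the bench, at x = +155 mm, y = 0 in the rail's frame; the stop is a block across the rail, 12 mm thick, 30 mm high. The row starts 50 to 100 mm short of it
- carton_front: Carton nearest the end stop: plain cardboard part carton with a band round it, 50 mm along the rail, 70 mm across it, 28 mm high, about 0.14 kg; origin at the centre of its underside. It stands in the channel on the rail's floor; do not push this one directly
- carton_mid: Middle carton: plain cardboard part carton with a band round it, 50 mm along the rail, 70 mm across it, 28 mm high, about 0.14 kg; origin at the centre of its underside; do not push this one directly
- carton_rear: Rearmost carton, the one to push on, at its back face (25 mm behind its origin toward the rail's -x): plain cardboard part carton with a band round it, 50 mm along the rail, 70 mm across it, 28 mm high, about 0.14 kg; origin at the centre of its underside. Its top is 31 mm above the bench
- keeper (a joint): Dark steel swing bar on a vertical pin, rad. 0 = open, pointing to the rail's open end (-x) and leaning 0.3 rad outward; 0.3 = parallel to the rail; 1.87 = hard stop, fully shut, square across the rail. Starts at 0 to 0.3, shuts clockwise seen from above, light friction (0.04 N m), stays where left. Shut, its front face is 6 mm behind the back of a row that is home
- keeper_pivot (a point): Axis of the swing bar's pin, half-way up the bar (22 mm above the bench); at x = -5, y = -55 mm in the rail's frame, on a 12 mm high lug outside the wall on the robot's side
- keeper_tip (a point): Centre of the round end of the swing bar (11 mm diameter), 71 mm from the pin, 22 mm above the bench. The bar is 8 mm thick and stands from 14 to 28 mm above the bench (its end to 30 mm)
- gum_pot: Bystander: small round screw pot, orange lid, 34 mm across, 26 mm high, on the robot's side of the rail; origin under its centre
- clip: Bystander: yellow test clip, 58 x 16 x 20 mm, on the far side of the rail; origin under its centre
- flux_pot: Bystander: small round screw pot, green lid, 40 mm across, 22 mm high, beyond the open end of the rail; origin under its centre
- meter: Bystander: small dark usb meter, 24 x 57 x 12 mm, lying on the far side of the rail near the end stop; origin under its centre
Not all that is in view belongs to the job. Leave any red look-alike of the carton_rear alone. Leave any orange look-alike of the carton_front alone.

How it is judged:
By the outcome, as a careful person would: the job done as asked, in the order asked, and still so for the second after the job is handed in, with the robot touching nothing.
It also fails if it takes over 48 s, if anything falls off the work surface, if the arm or the gripper's body presses on something with over 40 N, if the wrist force passes 120 N, or if a joint passes its speed limit or range.

## Working session

There is one attempt and no reset: what is moved stays moved. The work goes in short steps, Python scripts to look and compute and a tool call to move; the robot and the scene stay as the last step left them, time stands still between calls to the robot, and variables do not carry over. Pictures are saved under pics/ and viewed, at most 10 in all, crops included, and the job is handed in when it is done.

Besides the shell and the picture viewer there is one more tool, called as name(argument=value, ...) on one line, values as JSON. send_rows: Moves the arm, as the interface text tells. Its arguments: {"type":"object","properties":{"linear":{"type":"array"},"roll":{"type":"array"},"jaw":{"type":"number"}},"required":["linear","roll"]}

```bash
mkdir -p pics; python3 - <<'E'
from cell import *
import cv2,pickle
for n in("scene","top"):
    d=get_image(n);cv2.imwrite(f"pics/{n}0.png",d["frame"][:,:,::-1]);pickle.dump(d,open(n+".pkl","wb"))
s=get_state();print(s["time_s"],s["ee_pos"],s["orientation"],s["force"],s["width"])
E
```

```text
0.1 [ 294.09463738 -579.06865657  204.4819408 ] [-8.47193438e-04  9.72539050e-01  2.32738204e-01 -7.58857351e-05] [-0.04595258  0.87735136  0.24885859] 93.95787716883673
```

View pics/top0.png

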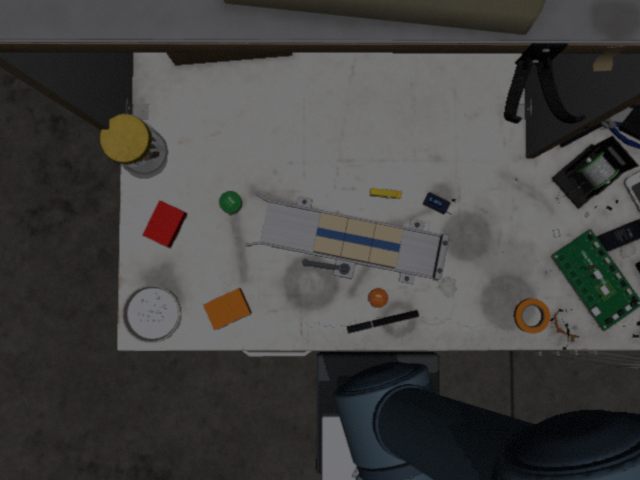

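View pics/scene0.png

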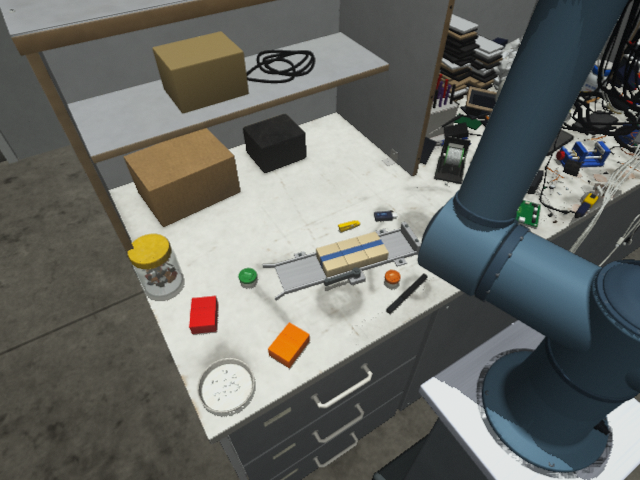

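The top view shows the rail running from about (262,222), its open end, to (440,257), the stop. The row is at columns 315–402, and the keeper pin is at (344,269) with its tip at (306,264). I'll enlarge a crop to measure more closely.

```bash
python3 - <<'E'
import pickle,cv2
d=pickle.load(open("top.pkl","rb"));f=d["frame"][180:310,240:460,::-1]
f=cv2.convertScaleAbs(f,alpha=1.5)
cv2.imwrite("pics/crop0.png",cv2.resize(f,None,fx=3.6,fy=3.6,interpolation=cv2.INTER_CUBIC))
print(d["camera_matrix"],d["R"],d["t"])
E
```

```text
[[599.55233687   0.         329.04383068]
 [  0.         599.55233687 234.23707799]
 [  0.           0.           1.        ]] [[-1.39014491e-03 -9.99971005e-01  7.48709289e-03]
 [-9.98195021e-01  9.38074338e-04 -6.00484849e-02]
 [ 6.00397204e-02 -7.55705494e-03 -9.98167382e-01]] [ 145.73652086  476.03557387 1068.43898005]
```

View pics/crop0.png

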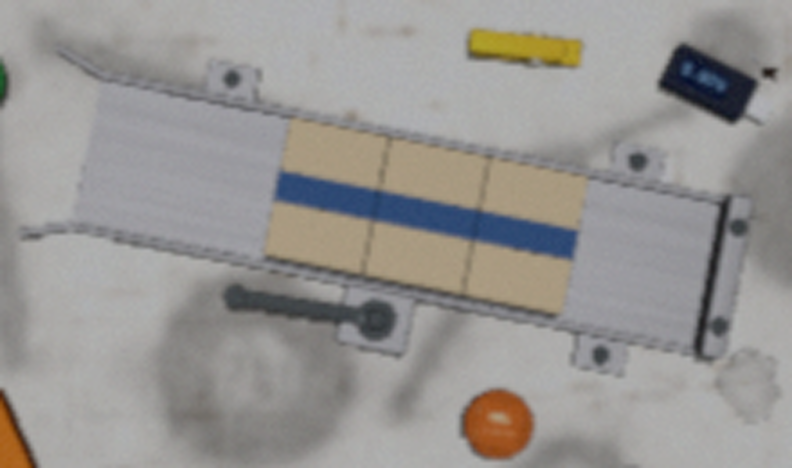

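```bash
cat >h.py <<'E'
import numpy as np,pickle
def px(d,u,v,z):
    K,R,t=d["camera_matrix"],np.array(d["R"]),np.array(d["t"])
    r=R.T@np.linalg.solve(K,[u,v,1]);c=-R.T@t
    return c+r*(z-c[2])/r[2]
E
python3 - <<'E'
from h import *
d=pickle.load(open("top.pkl","rb"))
P={}
for n,u,v,z in[("rl",290,120,31),("rr",265,255,31),("fl",587,178,31),("fr",563,315,31),("ol",100,83,3),("or",76,226,3),("pin",376,320,30),("tip",236,297,30),("stopBL",750,198,30),("stopBR",720,358,30),("gum",497,423,26),("pinbase",376,322,12)]:
    P[n]=px(d,240+(u+.5)/3.6-.5,180+(v+.5)/3.6-.5,z);print(n,P[n].round(1))
o=(P["ol"]+P["or"])/2
ax=(P["fl"]+P["fr"]-P["rl"]-P["rr"])[:2];print("len",np.linalg.norm(ax)/2,"wid",np.linalg.norm(P["rl"]-P["rr"]))
rc=(P["rl"]+P["rr"])/2;fc=(P["fl"]+P["fr"])/2
sb=(P["stopBL"]+P["stopBR"])/2
b=(sb-o)[:2];print("len o->stop back",np.linalg.norm(b)," expect 332")
for a in(ax,b):print("yaw",np.arctan2(a[1],a[0]))
for a in(P["rl"]-P["rr"],P["stopBL"]-P["stopBR"],P["ol"]-P["or"]):print("yaw perp",np.arctan2(-a[0],a[1]))
th=np.arctan2(b[1],b[0]);u=np.array([np.cos(th),np.sin(th)]);n=np.array([-u[1],u[0]])
# origin estimates
print("o from open",o[:2]+165*u,"from stop",sb[:2]-167*u,"from pin",P["pin"][:2]+5*u+55*n)
O=np.mean([o[:2]+165*u,sb[:2]-167*u],0)
for k,p in P.items():print(k,((p[:2]-O)@u).round(1),((p[:2]-O)@n).round(1))
k=P["tip"]-P["pin"];print("keeper len",np.linalg.norm(k),"ang rel -u",np.arctan2(k[:2]@n,-k[:2]@u), O,th)
E
```

```text
rl [513.1 161.   31. ]
rr [446.4 173.4  31. ]
fl [484.2  14.3  31. ]
fr [416.7  26.7  31. ]
ol [534.7 257.6   3. ]
or [462.1 269.4   3. ]
pin [414.3 118.7  30. ]
tip [425.7 187.6  30. ]
stopBL [474.3 -66.4  30. ]
stopBR [395.4 -50.6  30. ]
gum [363.6  59.1  26. ]
pinbase [413.4 118.2  12. ]
len 149.5804416740704 wid 67.87258361583817
len o->stop back 328.2549657475649  expect 332
yaw -1.7678611909759145
yaw -1.7655148333384345
yaw perp -1.7536973675102265
yaw perp -1.7689717745888716
yaw perp -1.7315095342495885
o from open [466.45305215 101.64499055] from stop [467.17768021 105.3192518 ] from pin [467.31962925 103.18946815]
rl -65.4 34.3
rr -64.6 -33.6
fl 84.1 34.3
fr 85.0 -34.4
ol -164.4 36.8
or -161.9 -36.8
pin -4.8 -54.4
tip -74.6 -56.6
stopBL 165.3 40.2
stopBR 165.0 -40.2
gum 63.5 -92.7
pinbase -4.1 -55.3
keeper len 69.84458596245075 ang rel -u -0.030773955536996182 [466.81536618 103.48212117] -1.7655148333384345
```

```bash
cat >>h.py <<'E'
from scipy.spatial.transform import Rotation as Ro
O=np.array([467,103.4]);th=-1.766
u=np.array([np.cos(th),np.sin(th)]);n=np.array([-u[1],u[0]])
def plan(s,targets,p0=None):
    """rail-frame (x,y,z) targets -> units along the tool axes"""
    R=Ro.from_quat(np.roll(s["orientation"],-1)).as_matrix();p=np.array(s["ee_pos"] if p0 is None else p0)
    for x,y,z in targets:
        w=np.r_[O+x*u+y*n,z];print((x,y,z),w.round(1),((R.T@(w-p))/25).round(2).tolist())
    a=np.arctan2(R[1,0],R[0,0]);print("roll",(np.degrees(-(th+np.pi-a))/5).round(2),"tilt",np.degrees(np.arccos(-R[2,2])).round(2))
    q=R.T@0 if False else p[:2]-O;print("now rail",(q@u).round(1),(q@n).round(1),p[2].round(1))
E
python3 - <<'E'
from h import *;from cell import *
plan(get_state(),[(-100,0,120)],[294.27,-579.59,205.455])
E
```

```text
(-100, 0, 120) [486.4 201.5 120. ] [21.0, -24.37, 3.46]
roll -10.38 tilt 0.1
now rail 703.5 -37.0 205.5
```

send_rows(linear=[[21, -24.37, 0], [21, -24.37, 0], [21, -24.37, 0], [21, -24.37, 0], [21, -24.37, 0], [21, -24.37, 0], [21, -24.37, 0], [21, -24.37, 0], [21, -24.37, 0], [21, -24.37, 0]], roll=[-1, -2, -3.2, -4.4, -5.6, -6.8, -8, -9, -10, -10.38], jaw=0)

```text
time_s: 1.35
ee_pos: [443.7, 29.4, 205.4]
orientation: [0.0, 0.772, 0.635, 0.0]
force: [0.3, 0.0, -0.6]
width: 0.6
grip_force: 0.0
```

```bash
python3 - <<'E'
from h import *;from cell import *
plan(get_state(),[(-100,0,205),(-100,0,120)])
E
```

```text
(-100, 0, 205) [486.4 201.5 205. ] [7.09, 0.35, 0.02]
(-100, 0, 120) [486.4 201.5 120. ] [7.09, 0.35, 3.42]
roll 0.02 tilt 0.03
now rail 77.2 -8.5 205.4
```

send_rows(linear=[[2.4, 0.1, 0], [4.7, 0.25, 0], [7.09, 0.35, 0], [7.09, 0.35, 0], [7.09, 0.35, 2], [7.09, 0.35, 4], [7.09, 0.35, 4], [7.09, 0.35, 4]], roll=[0, 0, 0, 0, 0, 0, 0, 0])

```text
time_s: 2.35
ee_pos: [487.8, 199.1, 107.3]
orientation: [0.001, 0.773, 0.635, 0.001]
force: [0.6, 0.6, 0.7]
width: 0.5
grip_force: 0.0
```

```bash
python3 - <<'E'
from h import *;from cell import *
import cv2
s=get_state();plan(s,[(-100,0,13),(-80,0,13),(-3,0,13)])
d=get_image("wrist");cv2.imwrite("pics/w1.png",cv2.convertScaleAbs(d["frame"][:,:,::-1],alpha=1.4));pickle.dump(d,open("w1.pkl","wb"))
K,R,t=d["camera_matrix"],d["R"],d["t"]
for x,y,z in[(-65,34.5,31),(-65,-34.5,31),(-165,37,3),(-5,-55,28),(-100,0,3)]:
    c=R@np.r_[O+x*u+y*n,z]+t;p=K@c;print((x,y,z),(p[:2]/p[2]).round())
E
```

```text
(-100, 0, 13) [486.4 201.5  13. ] [0.08, -0.08, 3.77]
(-80, 0, 13) [482.5 181.9  13. ] [-0.72, -0.08, 3.77]
(-3, 0, 13) [467.6 106.3  13. ] [-3.8, -0.08, 3.77]
roll -0.01 tilt 0.14
now rail -97.9 1.9 107.3
(-65, 34.5, 31) [373. 294.]
(-65, -34.5, 31) [271. 294.]
(-165, 37, 3) [377. 140.]
(-5, -55, 28) [247. 370.]
(-100, 0, 3) [323. 233.]
```

View pics/w1.png

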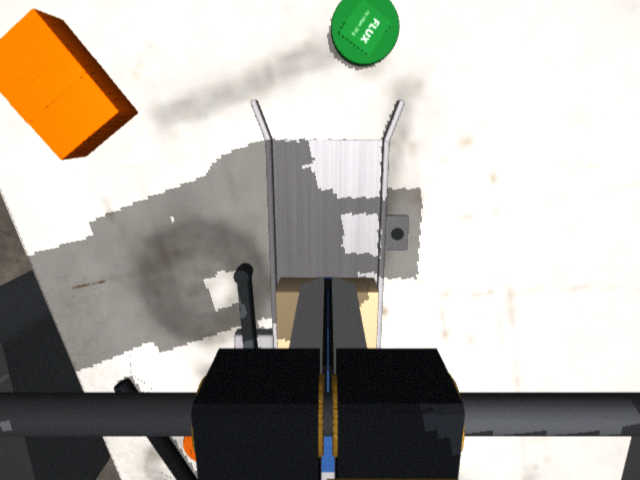

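The wrist view shows the closed fingers (seam at column 327) centred on the channel (columns 270–381). The row's back is at about rows 278–290 and the keeper tip is at (243,270). The landing spot behind the row is clear, so I'll descend.

send_rows(linear=[[0, -0.02, 1], [0, -0.02, 2], [0, -0.02, 3], [0, -0.02, 3.4], [0, -0.02, 3.65], [0, -0.02, 3.65], [0, -0.02, 3.65]], roll=[0, 0, 0, 0, 0, 0, 0])

```text
time_s: 3.28
ee_pos: [487.0, 199.7, 15.2]
orientation: [0.0, 0.773, 0.635, 0.001]
force: [-0.4, 0.4, 0.5]
width: 0.6
grip_force: 0.0
```

```bash
python3 - <<'E'
from h import *;from cell import *
s=get_state();plan(s,[(-80,1,13),(-10,1,13),(-3,1,13)]);print(s["force"])
E
```

```text
(-80, 1, 13) [483.5 181.7  13. ] [-0.73, 0.0, 0.09]
(-10, 1, 13) [469.9 113.   13. ] [-3.53, 0.0, 0.08]
(-3, 1, 13) [468.6 106.1  13. ] [-3.81, 0.0, 0.08]
roll 0.0 tilt 0.1
now rail -98.4 0.9 15.2
[-0.40707353  0.41579416  0.54884144]
```

send_rows(linear=[[-0.4, 0, 0.05], [-0.7, 0, 0.05], [-0.85, 0, 0.05], [-1.0, 0, 0.05], [-1.2, 0, 0.05], [-1.4, 0, 0.05], [-1.6, 0, 0.05], [-1.8, 0, 0.05], [-2.0, 0, 0.05], [-2.2, 0, 0.05]], roll=[0, 0, 0, 0, 0, 0, 0, 0, 0, 0])

```text
time_s: 4.53
ee_pos: [475.5, 145.3, 13.0]
orientation: [-0.0, 0.773, 0.635, 0.0]
force: [0.3, 1.5, -0.6]
width: 0.4
grip_force: 1.0
```

send_rows(linear=[[-0.2, 0, 0], [-0.4, 0, 0], [-0.6, 0, 0], [-0.75, 0, 0], [-0.9, 0, 0], [-1.0, 0, 0], [-1.1, 0, 0], [-1.2, 0, 0], [-1.25, 0, 0], [-1.25, 0, 0]], roll=[0, 0, 0, 0, 0, 0, 0, 0, 0, 0])

```text
time_s: 5.78
ee_pos: [469.4, 114.7, 13.0]
orientation: [0.0, 0.773, 0.635, -0.0]
force: [0.1, 1.3, 0.8]
width: 0.7
grip_force: 0.5
```

```bash
python3 - <<'E'
from h import *;from cell import *
s=get_state();plan(s,[(-3,1,13)]);print(s["force"])
E
```

```text
(-3, 1, 13) [468.6 106.1  13. ] [-0.34, 0.03, -0.0]
roll 0.0 tilt 0.02
now rail -11.6 0.2 13.0
[0.08617952 1.31748496 0.82937572]
```

send_rows(linear=[[-0.08, 0, 0], [-0.16, 0, 0], [-0.24, 0, 0], [-0.24, 0, 0]], roll=[0, 0, 0, 0])

```text
time_s: 6.28
ee_pos: [468.3, 108.8, 13.0]
orientation: [0.0, 0.773, 0.635, -0.0]
force: [-0.2, 0.8, 1.0]
width: 0.9
grip_force: 0.6
```

send_rows(linear=[[-0.04, 0, 0], [-0.08, 0, 0], [-0.08, 0, 0]], roll=[0, 0, 0])

```text
time_s: 6.65
ee_pos: [468.7, 108.1, 13.2]
orientation: [-0.0, 0.773, 0.634, 0.002]
force: [2.6, 6.9, -1.7]
width: 0.4
grip_force: 3.8
```

send_rows(linear=[[-0.03, 0, 0], [-0.06, 0, 0], [-0.06, 0, 0]], roll=[0, 0, 0])

```text
time_s: 7.02
ee_pos: [468.8, 108.0, 13.4]
orientation: [-0.001, 0.773, 0.634, 0.003]
force: [4.3, 13.7, -0.6]
width: 0.2
grip_force: 7.1
```

send_rows(linear=[[0.2, 0, 0], [0.8, 0, 0], [1.6, 0, 0], [2.0, 0, -0.5], [2.0, 0, -2], [2.0, 0, -3.2], [2.0, 0, -3.2]], roll=[0, 0, 0, 0, 0, 0, 0])

```text
time_s: 7.9
ee_pos: [479.6, 155.0, 96.1]
orientation: [0.002, 0.773, 0.635, 0.003]
force: [-0.2, 0.4, -0.4]
width: 0.7
grip_force: 0.0
```

```bash
python3 - <<'E'
from h import *;from cell import *
import cv2
s=get_state();plan(s,[(-57,-88,93),(-57,-88,17)])
d=get_image("top");f=cv2.convertScaleAbs(d["frame"][180:310,240:460,::-1],alpha=1.5)
cv2.imwrite("pics/top1.png",cv2.resize(f,None,fx=3.6,fy=3.6,interpolation=cv2.INTER_CUBIC))
E
```

```text
(-57, -88, 93) [391.7 176.4  93. ] [0.16, -3.61, 0.1]
(-57, -88, 17) [391.7 176.4  17. ] [0.15, -3.63, 3.14]
roll 0.0 tilt 0.36
now rail -53.1 2.3 96.1
```

View pics/top1.png

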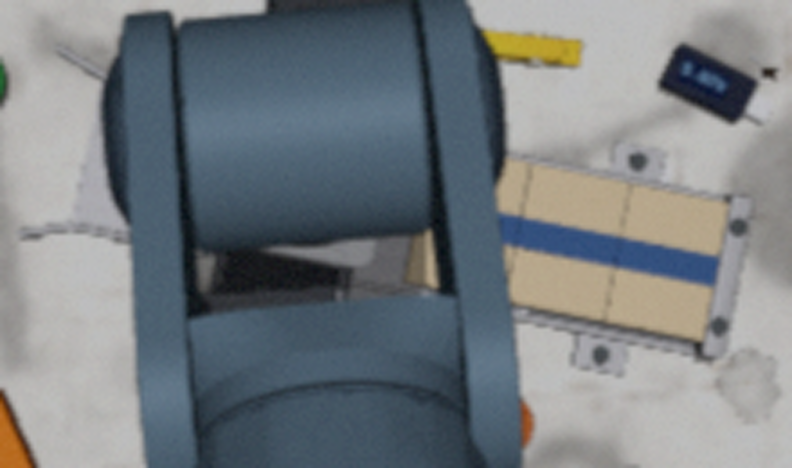

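The front carton is flush with the stop (edge at about (725,200)–(712,345)) and the row is touching. Next I'll go to the outer side of the keeper.

send_rows(linear=[[0.05, -1.2, 0], [0.1, -2.4, 0], [0.15, -3.6, 0], [0.15, -3.6, 0.2], [0.15, -3.6, 1.2], [0.15, -3.6, 2.2], [0.15, -3.6, 3], [0.15, -3.6, 3], [0.15, -3.6, 3]], roll=[0, 0, 0, 0, 0, 0, 0, 0, 0])

```text
time_s: 9.07
ee_pos: [390.4, 175.7, 18.2]
orientation: [0.0, 0.773, 0.635, 0.0]
force: [-0.5, 0.1, 0.1]
width: 0.5
grip_force: 0.0
```

```bash
python3 - <<'E'
from h import *;from cell import *
s=get_state();print(s["force"])
T=[]
for a in np.linspace(.27,1.87,12):
    si,c=np.sin(a-.3),np.cos(a-.3);h=4+8*abs(si)+12.5*abs(c);r=52-4*np.sin(2*max(a-.3,0))
    T.append((round(-5-r*c-h*si,1),round(-55+r*si-h*c,1),17))
T.append((-14,-3,17))
plan(s,T)
E
```

```text
[-0.52818905  0.1281464   0.05392002]
(np.float64(-56.5), np.float64(-73.3), 17) [406.1 173.   17. ] [0.02, 0.63, 0.05]
(np.float64(-57.7), np.float64(-66.3), 17) [413.2 172.9  17. ] [0.06, 0.91, 0.05]
(np.float64(-58.0), np.float64(-59.6), 17) [419.8 171.9  17. ] [0.08, 1.18, 0.05]
(np.float64(-57.5), np.float64(-52.7), 17) [426.5 170.   17. ] [0.06, 1.46, 0.05]
(np.float64(-56.1), np.float64(-45.7), 17) [433.  167.3  17. ] [0.0, 1.74, 0.05]
(np.float64(-53.9), np.float64(-38.5), 17) [439.7 163.7  17. ] [-0.09, 2.03, 0.05]
(np.float64(-50.6), np.float64(-31.3), 17) [446.1 159.1  17. ] [-0.22, 2.31, 0.05]
(np.float64(-46.2), np.float64(-24.3), 17) [452.1 153.4  17. ] [-0.39, 2.59, 0.05]
(np.float64(-40.7), np.float64(-17.7), 17) [457.5 146.8  17. ] [-0.61, 2.86, 0.05]
(np.float64(-33.9), np.float64(-11.7), 17) [462.1 138.9  17. ] [-0.89, 3.1, 0.05]
(np.float64(-26.0), np.float64(-6.7), 17) [465.5 130.2  17. ] [-1.2, 3.3, 0.05]
(np.float64(-17.1), np.float64(-3.0), 17) [467.4 120.8  17. ] [-1.56, 3.45, 0.05]
(-14, -3, 17) [466.8 117.7  17. ] [-1.68, 3.45, 0.05]
roll -0.0 tilt 0.02
now rail -56.1 -89.1 18.2
```

send_rows(linear=[[0.0, 0.4, 0.04], [0.02, 0.63, 0.04], [0.06, 0.91, 0.04], [0.08, 1.18, 0.04], [0.06, 1.46, 0.04], [0, 1.74, 0.04], [-0.09, 2.03, 0.04], [-0.22, 2.31, 0.04], [-0.39, 2.59, 0.04], [-0.61, 2.86, 0.04]], roll=[0, 0, 0, 0, 0, 0, 0, 0, 0, 0])

```text
time_s: 10.32
ee_pos: [457.5, 146.6, 17.0]
orientation: [0.0, 0.773, 0.635, 0.0]
force: [-1.1, 1.1, 0.5]
width: 0.6
grip_force: 0.5
```

send_rows(linear=[[-0.14, 0.12, 0], [-0.28, 0.24, 0], [-0.44, 0.34, 0], [-0.59, 0.44, 0], [-0.75, 0.5, 0], [-0.93, 0.58, 0], [-0.93, 0.58, 0]], roll=[0, 0, 0, 0, 0, 0, 0])

```text
time_s: 11.2
ee_pos: [466.3, 122.7, 17.0]
orientation: [-0.002, 0.773, 0.634, 0.001]
force: [-1.4, 8.9, 1.8]
width: 0.4
grip_force: 3.8
```

```bash
python3 - <<'E'
from h import *;from cell import *
s=get_state();print(s["force"]);plan(s,[(-17,-3,17),(-14,-3,17)])
E
```

```text
[-1.36122881  8.88921635  1.81649135]
(-17, -3, 17) [467.4 120.7  17. ] [-0.07, 0.06, -0.0]
(-14, -3, 17) [466.8 117.7  17. ] [-0.19, 0.06, -0.0]
roll -0.02 tilt 0.22
now rail -18.7 -4.4 17.0
```

send_rows(linear=[[-0.04, 0, 0], [-0.08, 0, 0], [-0.08, 0, 0], [-0.08, 0, 0]], roll=[0, 0, 0, 0])

```text
time_s: 11.7
ee_pos: [466.3, 122.4, 17.1]
orientation: [-0.002, 0.773, 0.634, 0.003]
force: [0.1, 15.3, -0.0]
width: 0.7
grip_force: 7.5
```

At the hard stop. I'll back straight off, rise, and move clear so I can check.

send_rows(linear=[[0.1, 0, 0], [0.5, 0, 0], [1.2, 0, 0], [1.2, 0, -1], [1.2, 0, -3], [1.2, 0, -5], [3.5, 0, -6], [6, 0, -6], [6, 0, -6]], roll=[0, 0, 0, 0, 0, 0, 0, 0, 0])

```text
time_s: 12.82
ee_pos: [495.6, 270.3, 167.4]
orientation: [0.0, 0.771, 0.637, 0.001]
force: [-0.7, -0.3, -0.8]
width: 0.9
grip_force: 0.0
```

```bash
python3 - <<'E'
from h import *;from cell import *
import cv2
s=get_state();plan(s,[])
d=get_image("top");f=cv2.convertScaleAbs(d["frame"][170:320,210:460,::-1],alpha=1.5)
cv2.imwrite("pics/top2.png",cv2.resize(f,None,fx=3.2,fy=3.2,interpolation=cv2.INTER_CUBIC))
E
```

```text
roll 0.06 tilt 0.07
now rail -169.3 -4.3 167.4
```

View pics/top2.png

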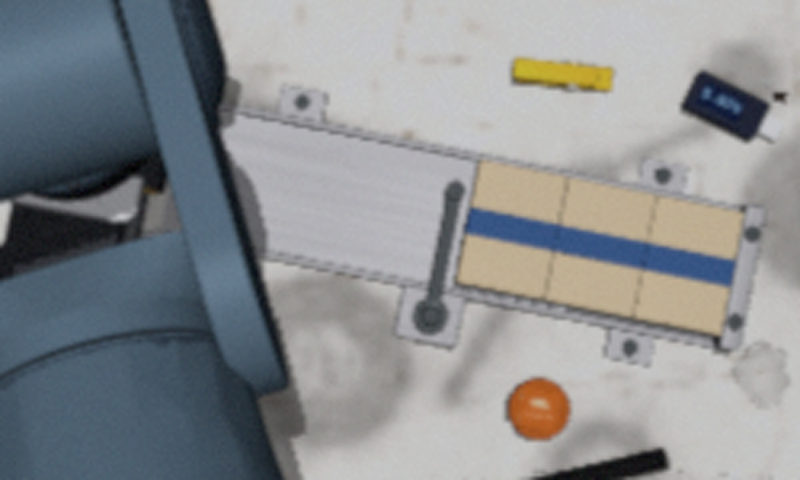

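The front carton is against the stop (column ~740), the row is touching, and the keeper lies square across behind it, from its pin at (430,317) to its tip at (455,190). The bystanders in this view haven't moved.

```bash
python3 -c "
from cell import *
print(finish_job())"
```

```text
the job is handed in; nothing more can be done
None
```

The job is handed in at about 13 s of the 48 s: the row is home against the end stop, the swing bar is fully shut behind it, and the robot is touching nothing.

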